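Unclamp the compaction cell and hold its plunger at the mark

TASK

Flip the toggle clamp on the powder compaction cell fully open, its handle all the way back, so that its bar swings up clear of the plunger. Then take the plunger by its round head and draw it straight up about 40 mm, until the groove turned round its shaft is level with the rim of the cell, keeping it in line with its snug bore and never pulling it right out. Finish while holding it still there for the reading, and leave the other things on the bench where they are.

Things in the scene. Friction and masses are not known exactly. Their poses are not given: they have to be found in the camera images.
- cell_stand: Fixed stand, placed and turned differently each time: base plate 130 x 205 x 12 mm with an upright steel cell (sleeve 64 mm across, on an 80 mm flange) and a toggle clamp on a riser block. Origin under the cell's axis at table height, z up; its +y points from cell to clamp. Block and clamp cheeks: 50 mm along x, y 63 to 121 mm, up to 170 mm above the table
- cell_rim (a point): Point on the cell's axis in the plane of its rim, 90 mm above the table; axes as the stand's. The bore below it is 27 mm wide and 72 mm deep
- clamp_handle (a joint): Lever of the over-centre toggle clamp, rad: 0 = clamped (upright), 1.33 = open at its stop (laid back to the stand's +y). Hinge along the stand's x at y = 101 mm, 161 mm above the table. A push of 1 to 3 N on the grip to +y frees it; past about 0.8 rad it snaps on to the open stop by itself and stays
- clamp_grip (a point): Middle of the handle's black grip (24 mm along the hinge, 18 mm thick, 70 mm long), 76 mm from the hinge, z along the handle; when clamped it is at the stand's (0, 101 mm), 237 mm above the table, its upper end at 272 mm
- clamp_bar (a joint): The clamp's steel bar, rad, moved by the handle: 0 = lying over the plunger's head, about 1.65 = swung up, just past upright. Hinge at the stand's y = 78 mm, 148 mm high. When down it reaches to y = -12 mm, its top at 155 mm and its spindle's end at 170 mm; when open it stands up to 240 mm over y = 60 to 105 mm. Clamped, it locks: pulling the plunger up does not lift it
- plunger: Loose steel plunger, about 0.5 kg, upright in the bore: shaft 26 mm across (0.5 mm play all round), 92 mm long, under a knurled round head 36 mm across, 24 mm high. Origin at the centre of the shaft's lower end, z along the shaft. At the start it rests on the bore's floor, 18 mm above the table, with 20 mm of shaft showing; the head's top is at 134 mm, just under the clamp's foot
- plunger_head (a point): Middle of the plunger's head, on its axis, 104 mm above its lower end (122 mm above the table at the start): where to grip it
- plunger_groove (a point): Centre of the groove (5 mm wide, 2.5 mm deep) turned round the shaft, on the axis, 32 mm above the plunger's lower end. At the start it is hidden in the bore, 40 mm below the rim
- weight_large: Bystander: brass disc weight, 58 mm across, 26 mm high; origin at the centre of its underside
- weight_mid: Bystander: brass disc weight, 42 mm across, 18 mm high, lying on the large one
- weight_small: Bystander: brass disc weight, 30 mm across, 16 mm high, on the stand's base plate beside the cell
- sample_jar: Bystander: amber jar with black cap, 48 mm across, 75 mm high, on the table near the stand
- screwdriver: Bystander: screwdriver, 170 mm long, lying on the table near the stand
- spare_collar: Bystander: steel ring, 60 mm across, 14 mm high, lying on the table near the stand
- steel_beaker: Bystander: open steel beaker, 68 mm across, 70 mm high

How it is judged:
By the outcome, as a careful person would: the job done as asked, in the order asked, and still so for the second after the job is handed in, while the arm keeps its last pose, push and grip.
It also fails if it takes over 42 s, if anything falls off the work surface, if the arm or the gripper's body presses on something with over 40 N, if the wrist force passes 120 N, or if a joint passes its speed limit or range.

ROBOT

A 6-joint arm with a two-finger parallel gripper is mounted at the origin on the work surface. World frame = base frame: x ahead of the robot, y to its left, z up, the work surface at z = 0. Lengths are in m, angles in rad, forces in N, time in s.
With the tool pointing down it reaches from about 0.275 to 0.725 m from the base axis. Payload 5.6 kg.
Tool frame: the origin (TCP) lies at the very end of the fingers, on their centre line; the grasp point (between the pads) lies 19 mm behind it (robot.grasp_offset is the z of the grasp point in the tool frame, in m); z points along the fingers, y is the line along which they close (so a half turn about z gives the same grasp; the last joint's range is limited). The gripper opens to 85 mm and grips with 20 to 120 N. Pads are 22 mm wide; open, the fingers measure 114 mm over their backs; the gripper's body (76 mm by 85 mm) begins 54 mm behind the grasp point. The pads swing forward as they close: fully open they stand 13 mm farther back than shut.
Start: joints at [-0.837, 0.255, 0.108, 0, -1.424, -0.285], TCP at [0.239, -0.496, 0.231] pointing down, gripper open.
Joint ranges: [-2.95, 2.95], [-1.21, 1.97], [-1.09, 1.5], [-2.87, 1.71], [-2.94, -0.07], [-3.05, 3.05]. Speed limits (rad/s): [2.57, 2.57, 3.14, 3.14, 3.14, 3.14].

INTERFACE

Orientations are given as a rotation vector (axis times angle).
In Python, from workcell import robot, optics, order gives the robot as it stands (robot), with the cameras (optics) and the job (order).
- The arm moves only by the tool shift_gripper, called after "Call:" as name(argument=value, ...), one argument or row to a line, values as JSON. Schema: {"type":"object","properties":{"steps":{"type":"string"},"finger_gap":{"type":"number"},"squeeze":{"type":"number"},"only":{"type":"string"},"quiet":{"type":"boolean"},"lines":{"type":"string"}},"required":["steps"],"additionalProperties":false}. steps is a string of 1 to 20 rows, parted by a bar, with the numbers parted by commas; each row has 6 numbers: dx, dy, dz in shares of the most that a row can go, 1 being 62.5 mm, then a rotation vector rx, ry, rz in a scale on which 1.0 is pi rad; each row shifts and turns the commanded pose from where the row before left it, along the tool's axes as they then stand; what a row does not reach is not made up. A row lasts 1/8 s, in which the tool goes at most 0.0625 m and 0.188 rad, less where a joint would pass 70% of its speed; a pose out of reach is approached as far as the arm can. finger_gap is the finger opening in m, set as the call begins (left out keeps the last). The fingers move at their own pace and stop on an object; squeeze is the grip in N (left out, the last holds). Time passes only in rows, so rows that do not move let the fingers close. The tool returns the time, the measured TCP pose, the force, the opening and the grip force at its end. only (a regular expression) keeps the lines of the reply that match it, lines (a string "A,B") keeps lines A to B, and quiet returns only ok. Input that does not fit is refused with a message, and nothing moves.
- robot.observe(): the state, without advancing time (a new reading comes with each control period).
- optics.grab_frame(name): name is "scene" or "top" or "wrist"; returns a dict with "frame" (384x512x3 uint8, red, green, blue), "camera_matrix" (3x3 intrinsics, pixels), "world_from_camera" (4x4, takes a point from camera to world coordinates). Camera axes: x right, y up, looking along -z (the intrinsics and any distortion apply to the point x, -y, -z); pixel columns grow to the right and rows downward; lengths in m; the calibration is good to about 2 mm. A picture is of the moment at which its call begins. There is no depth.
- order.job_done(): hands the job in; it is judged then, once.
The state is a dict: "clock": time; "joint_pos": joint angles; "joint_velocities": joint speeds; "joint_efforts": joint torques, N m; "eef_pos": TCP position; "eef_rot": TCP orientation; "contact_force": force on the tool from outside, world axes, zero at the start; "ft_torque": the same for the moment, N m; "gripper_width": finger opening in m; "gripper_force": force on a finger pad.
Only numpy, scipy, OpenCV 4.12 (cv2) and the standard library are available. Lean on these libraries where they do the work, as an engineer would, in place of code of your own. Each camera call takes 0.05 s, during which the arm holds its last target. There are 200 camera calls.

## Working session

There is one attempt and no reset: what is moved stays moved. The work goes in short steps, Python scripts to look and compute and a tool call to move; the robot and the scene stay as the last step left them, time stands still between calls to the robot, and variables do not carry over. Pictures are saved under pics/ and viewed, at most 10 in all, crops included, and the job is handed in when it is done.

```bash
ls; mkdir -p pics
```

Run:
```python
from workcell import robot, optics, order
import cv2,numpy as np
for n in("scene","top"):
    f=optics.grab_frame(n); cv2.imwrite(f"pics/{n}0.png",f["frame"][:,:,::-1])
    np.savez(f"{n}0.npz",**f); print(n,f["camera_matrix"].round(1).tolist(),f["world_from_camera"].round(3).tolist(),[k for k in f])
print(robot.observe(),robot.grasp_offset)
```

```text
pics
workcell.py
scene [[350.9, 0.0, 254.5], [0.0, 350.9, 193.4], [0.0, 0.0, 1.0]] [[0.868, -0.319, 0.382, 0.978], [0.497, 0.525, -0.691, -0.696], [0.02, 0.789, 0.614, 0.793], [0.0, 0.0, 0.0, 1.0]] ['frame', 'camera_matrix', 'world_from_camera']
top [[398.5, 0.0, 254.1], [0.0, 398.5, 191.6], [0.0, 0.0, 1.0]] [[0.012, 0.993, -0.121, 0.419], [-1.0, 0.014, 0.022, 0.025], [0.023, 0.12, 0.992, 1.249], [0.0, 0.0, 0.0, 1.0]] ['frame', 'camera_matrix', 'world_from_camera']
{'clock': 0.1, 'joint_pos': array([-8.37405147e-01,  2.55700174e-01,  1.07136762e-01, -3.74979285e-04,
       -1.42391590e+00, -2.84597126e-01]), 'joint_velocities': array([ 3.40447924e-04, -4.32676667e-05,  6.30327902e-04,  2.68784300e-04,
       -1.64052480e-05,  2.14834906e-04]), 'joint_efforts': array([-3.06752860e-03, -3.87603629e+01,  2.38474095e+01,  5.37790105e+00,
       -3.78356926e-03,  1.36947381e-06]), 'eef_pos': array([ 0.23847535, -0.49512194,  0.23048805]), 'eef_rot': array([ 6.98867465e-01, -3.06236253e+00, -2.59199800e-03]), 'contact_force': array([-0.81752162, -0.08088938,  0.43153536]), 'ft_torque': array([ 0.03288785, -0.00765053,  0.0298867 ]), 'gripper_force': 0.0, 'gripper_width': 0.08547886652787745} -0.0187
```

View pics/scene0.png

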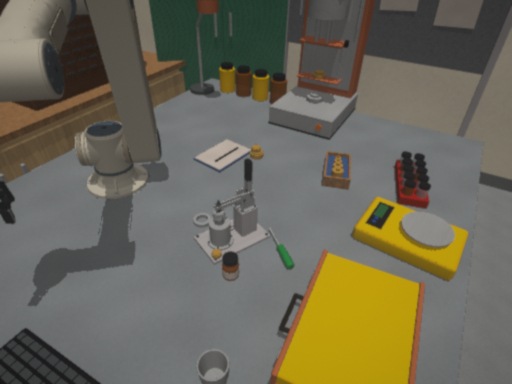

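View pics/top0.png

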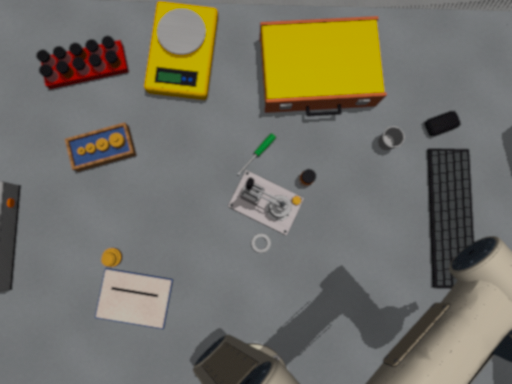

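Scene view: the stand is at about (232,235), its black grip at (248,170). Top view: the plate is at about (266,203), the grip at (250,184) and the cell at (278,210). The jar is at (308,177), the collar at (261,243) and the screwdriver at (258,152). Next I'll enlarge the stand in both views.

Create h.py:
```python
import numpy as np,cv2
def ray(f,u,v):
    K=f["camera_matrix"];T=f["world_from_camera"]
    d=np.linalg.inv(K)@[u,v,1]; d=T[:3,:3]@[d[0],-d[1],-d[2]]
    return T[:3,3],d/np.linalg.norm(d)
def onz(f,u,v,z):
    o,d=ray(f,u,v); return o+d*(z-o[2])/d[2]
def two(f,p,g,q):
    o,d=ray(f,*p);O,D=ray(g,*q)
    s=np.linalg.lstsq(np.c_[d,-D],O-o,rcond=None)[0]
    a,b=o+d*s[0],O+D*s[1]; return (a+b)/2,np.linalg.norm(a-b)
def proj(f,P):
    T=f["world_from_camera"];c=T[:3,:3].T@(np.array(P)-T[:3,3])
    p=f["camera_matrix"]@[c[0],-c[1],-c[2]]; return p[:2]/p[2]
```

Run:
```python
from h import *
t=np.load("top0.npz");s=np.load("scene0.npz")
a=t["frame"][160:250,220:320];b=s["frame"][150:260,185:300]
a=cv2.resize(a,None,fx=4,fy=4,interpolation=cv2.INTER_CUBIC);b=cv2.resize(b,None,fx=3.4,fy=3.4,interpolation=cv2.INTER_CUBIC)
o=np.zeros((380,800,3),np.uint8);o[:360,:400]=a;o[:b.shape[0],405:405+b.shape[1]]=b[:380]
cv2.imwrite("pics/crop.png",o[:,:,::-1])
# plate
hsv=cv2.cvtColor(t["frame"],cv2.COLOR_RGB2HSV)
m=((hsv[...,2]>165)&(hsv[...,1]<45)).astype(np.uint8);m[:165]=0;m[245:]=0;m[:,:222]=0;m[:,312:]=0
n,l,st,c=cv2.connectedComponentsWithStats(m);print(st.tolist())
P=np.array([onz(t,u,v,.012)[:2] for v,u in np.argwhere(l==1+st[1:,4].argmax())])
r=cv2.minAreaRect((P*1000).astype(np.float32));print(r,cv2.boxPoints(r).round(1).tolist())
for n_,f in(("top",t),("sc",s)):
    h=f["frame"].max(2)<60;h=h.astype(np.uint8)
    w=np.zeros_like(h);
    if n_=="top":w[172:196,240:262]=h[172:196,240:262]
    else:w[150:186,238:260]=h[150:186,238:260]
    ps=np.argwhere(w)[:,::-1];print(n_,len(ps),ps.mean(0),ps.min(0),ps.max(0))
```

```text
[[0, 0, 512, 384, 195740], [249, 173, 46, 26, 328], [232, 176, 16, 25, 66], [265, 196, 1, 1, 1], [267, 197, 1, 1, 1], [259, 199, 7, 8, 35], [237, 206, 62, 25, 437]]
((486.9266357421875, -45.191741943359375), (73.92631530761719, 190.40907287597656), 1.8491202592849731) [[446.8999938964844, 48.79999923706055], [453.1000061035156, -141.5], [526.9000244140625, -139.1999969482422], [520.7999877929688, 51.20000076293945]]
top 59 [249.20338983 184.16949153] [246 179] [252 190]
sc 143 [247.91608392 169.84615385] [245 159] [251 180]
```

View pics/crop.png

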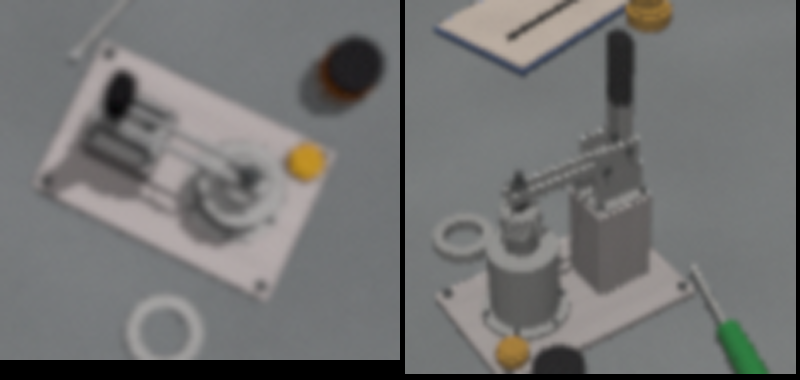

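Run:
```python
from h import *
t=np.load("top0.npz");s=np.load("scene0.npz")
c=[onz(t,u,v,.012) for u,v in((245.75,170.75),(303.75,198.75),(287,234.5),(229.5,206))]
for i in range(4):print(c[i].round(4),np.linalg.norm(c[i]-c[i-1]).round(4))
d=(c[0]+c[3]-c[1]-c[2])[:2];y=d/np.linalg.norm(d);print("y",y,np.degrees(np.arctan2(y[1],y[0])))
g,e=two(t,(249.2,184.2),s,(247.9,169.8));print("grip",g,e)
p,e=two(t,(282,204.5),s,(218.2,201.5));print("spindle~",p,e)
# sleeve rim: yaw lines from grip->cell
print("cell from grip",g[:2]-.101*y, "dir grip-spindle",np.degrees(np.arctan2(*(g-p)[[1,0]])),np.linalg.norm((g-p)[:2]))
x=np.array([y[1],-y[0]]);m=sum(c)[:2]/4;print("plate ctr rel",(m-(g[:2]-.101*y))@np.c_[x,y],"x",x)
for o in (g[:2]-.101*y,m-.04*y):
  for z in(.09,.122,.17):print(z,proj(t,[*o,z]).round(1),proj(s,[*o,z]).round(1))
for n,u,v,z in(("jar",308,177,.07),("collar",261,243,.014),("wsmall",296.5,200,.028)):
  q=onz(t,u,v,z);print(n,q.round(3),((q[:2]-(g[:2]-.101*y))@np.c_[x,y]).round(3))
```

```text
[0.6356 0.0255 0.012 ] 0.1221
[ 0.5496 -0.1572  0.012 ] 0.2019
[ 0.4377 -0.1049  0.012 ] 0.1235
[0.5237 0.0744 0.012 ] 0.1989
y [0.42890805 0.90334815] 64.60171794742078
grip [0.56145564 0.01608102 0.23638525] 0.00018451074406281153
spindle~ [ 0.51742346 -0.07448127  0.16521358] 0.001464267302257978
cell from grip [ 0.51813593 -0.07515714] dir grip-spindle 64.07057156537383 0.10069936543629353
plate ctr rel [0.00186902 0.03918431] x [ 0.90334815 -0.42890805]
0.09 [279.7 206.3] [219.1 221.5]
0.122 [280.7 205.4] [218.7 213.3]
0.17 [282.3 203.9] [217.9 200.4]
0.09 [280.2 205.9] [219.2 221.9]
0.122 [281.2 204.9] [218.8 213.8]
0.17 [282.8 203.4] [218.  200.9]
jar [ 0.609 -0.162  0.07 ] [ 0.12  -0.039]
collar [ 0.411 -0.025  0.014] [-0.119 -0.   ]
wsmall [ 0.544 -0.132  0.028] [ 0.048 -0.041]
```

Add to h.py:
```python
from scipy.spatial.transform import Rotation as R
C=np.array([.518,-.075]);Y=np.array([np.cos(np.radians(64.4)),np.sin(np.radians(64.4))]);X=np.array([Y[1],-Y[0]])
def W(x,y,z):return np.array([*(C+x*X+y*Y),z])
def state():
    from workcell import robot, optics, order
    o=robot.observe();r=R.from_rotvec(o["eef_rot"]);return o,np.array(o["eef_pos"]),r
def S(p):return np.array([*((p[:2]-C)@np.c_[X,Y]),p[2]])
def go(x,y,z):
    o,p,r=state();m=r.as_matrix()
    ty=X if m[:2,1]@X>0 else -X
    M=np.c_[np.cross([*ty,0],[0,0,-1]),[*ty,0],[0,0,-1]]
    print("stand pos",S(p).round(4),"tool delta",(m.T@(W(x,y,z)-p)).round(4),"rot",(r.inv()*R.from_matrix(M)).as_rotvec().round(4),"delta in goal axes",(M.T@(W(x,y,z)-p)).round(4));print("tool x in stand",S(np.array([*(C+M[:2,0]),0])).round(2))
    print("q",o["joint_pos"].round(3),"F",o["contact_force"].round(1),"w",round(o["gripper_width"],4),"g",round(o["gripper_force"],1),"t",o["clock"])
```

```bash
python3 -c "
from h import *;go(0,.06,.262)"
```

```text
stand pos [-0.0706 -0.4997  0.2305] tool delta [-0.4809  0.2948 -0.0311] rot [ 1.700e-03  5.000e-04 -6.753e-01] delta in goal axes [-0.5597 -0.0706 -0.0315]
tool x in stand [ 0. -1.  0.]
q [-0.837  0.256  0.107 -0.    -1.424 -0.285] F [-0.8 -0.1  0.4] w 0.0855 g 0.0 t 0.1
```

Careful with the scale: shifts go in shares of 62.5 mm and turns go in shares of pi rad. That gives: -0.05 m is -0.8, -0.008 m is -0.128, -0.169 rad / 3.1416 = -0.0538.

Call:
shift_gripper(
  steps="0,0,-0.128,0,0,-0.0538 | 0,0,-0.128,0,0,-0.0538 | 0,0,-0.128,0,0,-0.0538 | 0,0,-0.128,0,0,-0.0535 | -0.8,-0.112,0,0,0,0 | -0.8,-0.112,0,0,0,0 | -0.8,-0.112,0,0,0,0 | -0.8,-0.112,0,0,0,0 | -0.8,-0.112,0,0,0,0 | -0.8,-0.112,0,0,0,0 | -0.8,-0.112,0,0,0,0 | -0.8,-0.112,0,0,0,0 | -0.8,-0.112,0,0,0,0 | -0.8,-0.112,0,0,0,0 | -0.48,0,0,0,0,0 | -0.32,0,0,0,0,0 | 0,0,0,0,0,0",
  finger_gap=0,
  squeeze=20,
)

```text
clock: 2.22
eef_pos: [0.5396, -0.0291, 0.2628]
eef_rot: [1.675, -2.657, -0.001]
contact_force: [0.0, -0.8, 0.1]
gripper_width: 0.0
gripper_force: 0.0
```

Run:
```python
from h import *;go(0,.076,.247)
from workcell import robot, optics, order
o=[]
for n in("scene","wrist"):
    f=optics.grab_frame(n);np.savez(n+"1.npz",**f);im=f["frame"]
    if n=="scene":im=im[120:270,150:350]
    o.append(cv2.resize(im,(400,300)))
cv2.imwrite("pics/p1.png",np.hstack(o)[:,:,::-1])
```

```text
stand pos [-0.0003  0.0508  0.2628] tool delta [-0.0253 -0.0004  0.0158] rot [ 0.0008 -0.0005  0.0011] delta in goal axes [-0.0252 -0.0003  0.0158]
tool x in stand [ 0. -1.  0.]
q [ 0.236  0.23   0.154 -0.    -1.496 -0.682] F [ 0.  -0.8  0.1] w 0.0 g 0.0 t 2.225
```

View pics/p1.png

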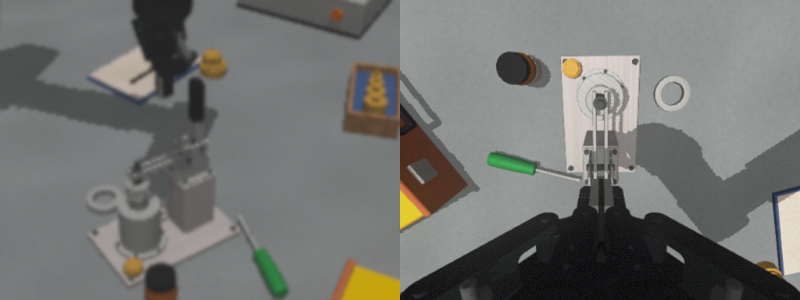

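The gripper is aligned with the stand: in the wrist view, spindle and fingers share column ~600. The closed fingers are in front of the grip, so I start the push.

Converted, -0.014 m is -0.224, -0.01 m is -0.16.

Call:
shift_gripper(
  steps="0,0,0.128,0,0,0 | 0,0,0.128,0,0,0 | -0.224,0,0,0,0,0 | -0.16,0,0,0,0,0 | -0.16,0,0,0,0,0 | -0.16,0,0,0,0,0 | -0.16,0,0.032,0,0,0 | -0.16,0,0.032,0,0,0",
)

```text
clock: 3.32
eef_pos: [0.5676, 0.0286, 0.2433]
eef_rot: [-1.674, 2.658, -0.0]
contact_force: [-0.8, -1.3, 0.4]
gripper_width: -0.0001
gripper_force: 0.7
```

```bash
python3 -c "
from h import *;go(0,.156,.217)"
```

```text
stand pos [0.     0.1149 0.2433] tool delta [-0.0411  0.      0.0263] rot [-0.0005  0.0004 -0.0001] delta in goal axes [-0.0411  0.      0.0263]
tool x in stand [ 0. -1.  0.]
q [ 0.325  0.289  0.184  0.    -1.465 -0.772] F [-0.8 -1.3  0.4] w -0.0001 g 0.7 t 3.325
```

Converted, -0.009 m is -0.144, -0.008 m is -0.128.

Call:
shift_gripper(
  steps="-0.144,0,0.064,0,0,0 | -0.128,0,0.08,0,0,0 | -0.128,0,0.08,0,0,0 | -0.128,0,0.096,0,0,0 | -0.128,0,0.096,0,0,0 | 0,0,0,0,0,0 | 0,0,0,0,0,0",
)

```text
clock: 4.2
eef_pos: [0.585, 0.0648, 0.2175]
eef_rot: [-1.674, 2.658, -0.0]
contact_force: [-0.5, 0.3, 0.5]
gripper_width: 0.0001
gripper_force: 0.0
```

Run:
```python
from h import *;go(0,0,.26)
from workcell import robot, optics, order
o=[]
for n in("scene","wrist"):
    f=optics.grab_frame(n);np.savez(n+"2.npz",**f);im=f["frame"]
    if n=="scene":im=im[120:270,150:350]
    o.append(cv2.resize(im,(400,300)))
cv2.imwrite("pics/p2.png",np.hstack(o)[:,:,::-1])
```

```text
stand pos [0.     0.155  0.2175] tool delta [ 0.155  -0.     -0.0425] rot [-0.0003  0.     -0.0001] delta in goal axes [ 0.155   0.     -0.0425]
tool x in stand [ 0. -1.  0.]
q [ 0.376  0.336  0.185  0.    -1.42  -0.823] F [-0.5  0.3  0.5] w 0.0001 g 0.0 t 4.2
```

View pics/p2.png

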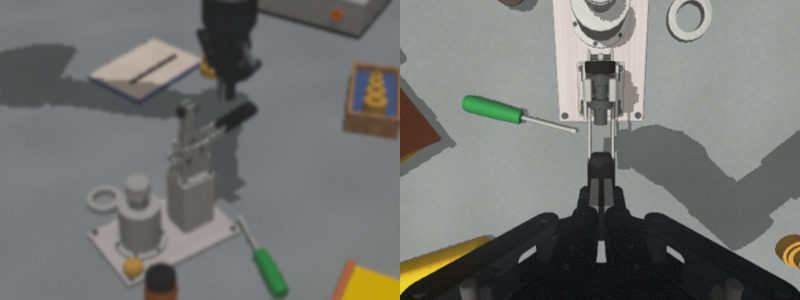

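Flipped: the handle is laid back, the bar is upright and the plunger head is clear. I'll retreat over the bar to above the cell with the fingers open, and check the handle angle and head position.

Call:
shift_gripper(
  steps="0,0,-0.32,0,0,0 | 0,0,-0.64,0,0,0 | 0,0,-0.64,0,0,0 | 0.48,0,0,0,0,0 | 0.8,0,0,0,0,0 | 0.8,0,0,0,0,0 | 0.4,0,0,0,0,0 | 0,0,0.32,0,0,0 | 0,0,0,0,0,0",
  finger_gap=0.085,
)

```text
clock: 5.42
eef_pos: [0.517, -0.0753, 0.2965]
eef_rot: [1.672, -2.658, -0.002]
contact_force: [-0.2, -0.5, -0.3]
gripper_width: 0.0851
gripper_force: 0.0
```

Run:
```python
from h import *;go(0,0,.101)
from workcell import robot, optics, order
o=[];F={}
for n in("scene","wrist","top"):
    f=F[n]=optics.grab_frame(n);np.savez(n+"3.npz",**f);im=f["frame"]
    if n=="scene":im=im[140:260,190:350]
    if n!="top":o.append(cv2.resize(im,(400,300)))
cv2.imwrite("pics/p3.png",np.hstack(o)[:,:,::-1])
for a in(1.1,1.2,1.33):
    print(a,proj(F["scene"],W(0,.101+.076*np.sin(a),.161+.076*np.cos(a))).round(1))
h=(F["scene"]["frame"].max(2)<60).astype(np.uint8);h[:160]=0;h[200:]=0;h[:,:245]=0;h[:,300:]=0
n,l,s,c=cv2.connectedComponentsWithStats(h);print(s[1:].tolist(),c[1:].round(1).tolist())
print("proj head top wrist",proj(F["wrist"],W(0,0,.134)),"scene",proj(F["scene"],W(0,0,.122)))
```

```text
stand pos [-0.0008 -0.0007  0.2965] tool delta [-0.0008 -0.0012  0.1955] rot [ 0.0021 -0.0008 -0.001 ] delta in goal axes [-0.0007 -0.0008  0.1955]
tool x in stand [ 0. -1.  0.]
q [ 1.550e-01  1.920e-01  1.900e-01 -1.000e-03 -1.571e+00 -6.030e-01] F [-0.2 -0.5 -0.3] w 0.0851 g 0.0 t 5.425
1.1 [266.7 174.3]
1.2 [267.5 175.9]
1.33 [268.1 178.1]
[[258, 171, 20, 14, 125]] [[268.0, 178.0]]
proj head top wrist [256.28613872 172.11004666] scene [218.66072577 213.24596836]
```

View pics/p3.png

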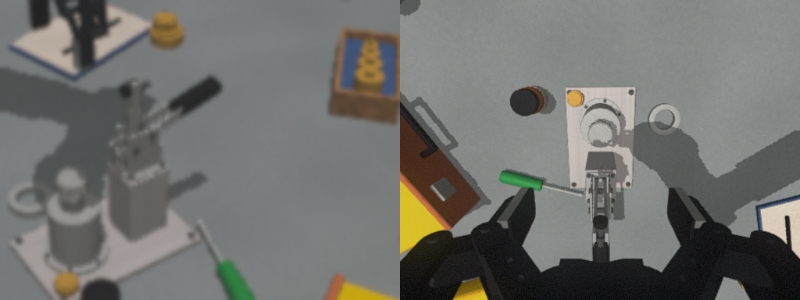

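The handle centroid (268.0,178.0) matches 1.33 rad exactly. I'll refine the head centre from the wrist view.

Run:
```python
from h import *
f=np.load("wrist3.npz");g=cv2.cvtColor(f["frame"],cv2.COLOR_RGB2GRAY)
print(f["camera_matrix"][0,0],f["world_from_camera"][:3,3],S(f["world_from_camera"][:3,3]))
c=cv2.resize(f["frame"][100:240,200:320],None,fx=4,fy=4,interpolation=cv2.INTER_CUBIC)
p=lambda x,y,z:tuple(int(v) for v in ((proj(f,W(x,y,z))-[199.5,99.5])*4))
for r,z,col in((.018,.134,(255,0,0)),(.032,.09,(0,255,0))):
    cv2.polylines(c,[np.array([p(r*np.cos(a),r*np.sin(a),z) for a in np.linspace(0,6.3,60)])],False,col,1)
cv2.imwrite("pics/p4.png",c[:,:,::-1])
```

```text
292.58820079060837 [ 0.48437086 -0.14363692  0.43971813] [-0.00067082 -0.07642968  0.43971813]
```

View pics/p4.png

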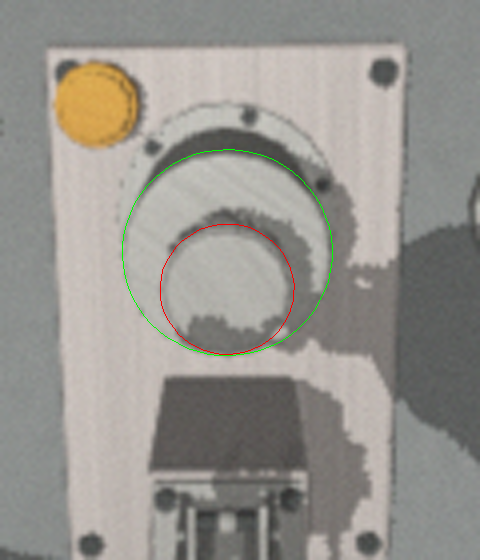

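Predicted rim and head circles lie on the image to within ~1 mm. Descending to grip.

Converted, 0.05 m is 0.8, -0.0008 m is -0.0128.

Call:
shift_gripper(
  steps="-0.0112,-0.0128,0.32,0,0,0 | 0,0,0.72,0,0,0 | 0,0,0.8,0,0,0 | 0,0,0.72,0,0,0 | 0,0,0.4,0,0,0 | 0,0,0.16,0,0,0 | 0,0,0,0,0,0 | 0,0,0,0,0,0",
)

```text
clock: 6.58
eef_pos: [0.5201, -0.0745, 0.1038]
eef_rot: [-1.673, 2.656, -0.002]
contact_force: [0.4, -0.1, -0.0]
gripper_width: 0.0848
gripper_force: 0.0
```

```bash
python3 -c "
from h import *;go(0,0,.102)"
```

```text
stand pos [0.0017 0.0013 0.1038] tool delta [0.0013 0.0017 0.0018] rot [-0.0025  0.0011  0.0002] delta in goal axes [0.0013 0.0017 0.0018]
tool x in stand [ 0. -1.  0.]
q [ 1.560e-01  2.810e-01 -1.920e-01  1.000e-03 -1.095e+00 -6.030e-01] F [ 0.4 -0.1 -0. ] w 0.0848 g 0.0 t 6.575
```

Call:
shift_gripper(
  steps="0,0,0,0,0,0 | 0,0,0,0,0,0 | 0,0,0,0,0,0 | 0,0,0,0,0,0 | 0,0,0,0,0,0 | 0,0,0,0,0,0 | 0,0,0,0,0,0 | 0,0,0,0,0,0",
  finger_gap=0.02,
  squeeze=25,
)

```text
clock: 7.58
eef_pos: [0.5192, -0.0747, 0.1027]
eef_rot: [-1.674, 2.658, -0.001]
contact_force: [0.4, -0.1, 5.6]
gripper_width: 0.0354
gripper_force: 25.4
```

```bash
python3 -c "
from h import *;go(0,0,.102);o,p,r=state();print('tool F',r.inv().apply(o['contact_force']).round(2),r.inv().apply(o['ft_torque']).round(2))"
```

```text
stand pos [0.001  0.0008 0.1027] tool delta [0.0008 0.001  0.0007] rot [-0.0008  0.0002 -0.0001] delta in goal axes [0.0008 0.001  0.0007]
tool x in stand [ 0. -1.  0.]
q [ 0.156  0.282 -0.194  0.    -1.094 -0.603] F [ 0.4 -0.1  5.6] w 0.0354 g 25.4 t 7.575
tool F [-0.12 -0.44 -5.55] [-0.18  0.01  0.03]
```

Converted, -0.003 m is -0.048, -0.002 m is -0.032.

Call:
shift_gripper(
  steps="0,0,0,0,0,0 | 0,0,0,0,0,0 | 0,0,-0.032,0,0,0 | 0,0,-0.032,0,0,0 | 0,0,-0.048,0,0,0 | 0,0,-0.048,0,0,0 | 0,0,0,0,0,0 | 0,0,0,0,0,0",
  squeeze=50,
)

```text
clock: 8.57
eef_pos: [0.5187, -0.0746, 0.1124]
eef_rot: [1.674, -2.658, -0.0]
contact_force: [1.6, -0.4, -3.1]
gripper_width: 0.0349
gripper_force: 50.9
```

```bash
python3 -c "
from h import *;go(0,0,.1427);o,p,r=state();print('tool F',r.inv().apply(o['contact_force']).round(2),r.inv().apply(o['ft_torque']).round(2))"
```

```text
stand pos [0.0004 0.0007 0.1124] tool delta [ 0.0007  0.0005 -0.0303] rot [ 0.0003 -0.     -0.0002] delta in goal axes [ 0.0007  0.0004 -0.0303]
tool x in stand [ 0. -1.  0.]
q [ 0.156  0.273 -0.179 -0.    -1.119 -0.603] F [ 1.6 -0.4 -3.1] w 0.0349 g 50.9 t 8.575
tool F [-0.33 -1.56  3.08] [ 0.55 -0.01  0.06]
```

Converted, -0.005 m is -0.08, -0.004 m is -0.064.

Call:
shift_gripper(
  steps="0,-0.0048,-0.048,0,0,0 | 0,0,-0.064,0,0,0 | 0,0,-0.08,0,0,0 | 0,0,-0.08,0,0,0 | 0,0,-0.064,0,0,0 | 0,0,-0.048,0,0,0 | 0,0,-0.032,0,0,0 | 0,0,0,0,0,0 | 0,0,0,0,0,0 | 0,0,0,0,0,0",
)

```text
clock: 9.82
eef_pos: [0.5191, -0.0747, 0.1381]
eef_rot: [1.674, -2.658, -0.0]
contact_force: [0.4, -0.4, -3.6]
gripper_width: 0.0345
gripper_force: 50.8
```

```bash
python3 - <<'E'
from h import *;go(0,0,.1427);o,p,r=state();print('tool F',r.inv().apply(o['contact_force']).round(2),r.inv().apply(o['ft_torque']).round(2))
from workcell import robot, optics, order
f=optics.grab_frame("scene");np.savez("scene5.npz",**f)
c=cv2.resize(f["frame"][180:255,180:280],None,fx=8,fy=8,interpolation=cv2.INTER_CUBIC)
for x,z in((0,.09),(-.018,.15),(.018,.15)):
    print(z,(proj(f,W(x,0,z))-[179.5,179.5])*8)
cv2.imwrite("pics/p5.png",c[:,:,::-1])
E
```

```text
stand pos [0.0009 0.0007 0.1381] tool delta [ 0.0007  0.0009 -0.0046] rot [ 0.0003 -0.0001 -0.0002] delta in goal axes [ 0.0007  0.0009 -0.0046]
tool x in stand [ 0. -1.  0.]
q [ 0.156  0.253 -0.136 -0.    -1.182 -0.603] F [ 0.4 -0.4 -3.6] w 0.0345 g 50.8 t 9.825
tool F [ 0.2  -0.53  3.61] [-0.04 -0.   -0.03]
0.09 [316.99976389 335.39446338]
0.15 [284.85225286 183.76415409]
0.15 [335.5676965  238.08419337]
```

View pics/p5.png

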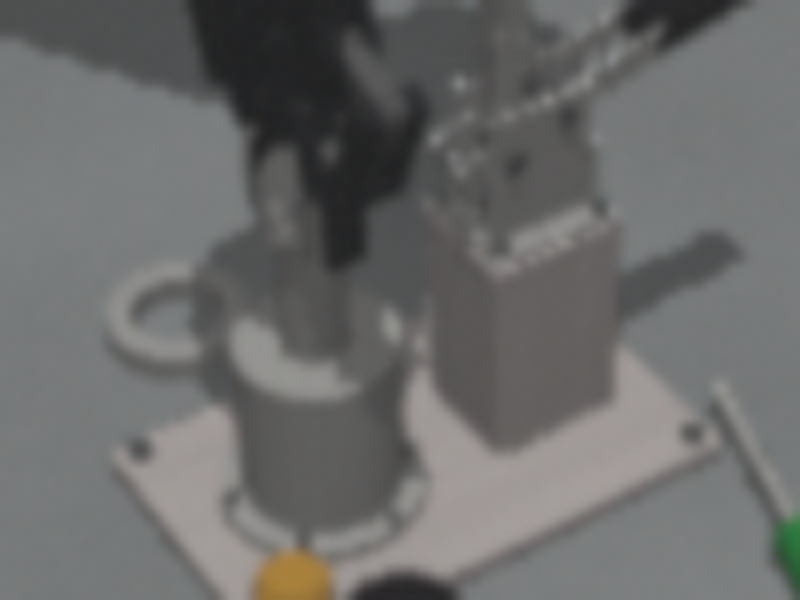

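The head is held and the shaft is rising with the groove not yet out of the bore, as expected at 35 mm. I'll lift the remaining 4.6 mm, then check for slip.

Converted, -0.002 m is -0.032, -0.0006 m is -0.0096.

Call:
shift_gripper(
  steps="0,-0.0048,-0.032,0,0,0 | 0,0,-0.032,0,0,0 | 0,0,-0.0096,0,0,0 | 0,0,0,0,0,0 | 0,0,0,0,0,0 | 0,0,0,0,0,0 | 0,0,0,0,0,0",
)

```text
clock: 10.75
eef_pos: [0.5195, -0.0749, 0.1428]
eef_rot: [1.674, -2.659, -0.0]
contact_force: [-0.1, 0.4, -5.5]
gripper_width: 0.0344
gripper_force: 50.8
```

```bash
python3 - <<'E'
from h import *;go(0,0,.1427);o,p,r=state();print('tool F',r.inv().apply(o['contact_force']).round(2),r.inv().apply(o['ft_torque']).round(2))
from workcell import robot, optics, order
F={}
for n in("wrist","scene"):f=F[n]=optics.grab_frame(n);np.savez(n+"6.npz",**f)
f=F["wrist"];u,v=proj(f,W(0,-.014,.1)).astype(int);print(u,v)
v0=v-70;u0=u-50
c=cv2.resize(f["frame"][v0:v0+120,u0:u0+100],None,fx=5,fy=5,interpolation=cv2.INTER_CUBIC)
q=lambda x,y,z:((proj(f,W(x,y,z))-[u0-.5,v0-.5])*5).round(1).tolist()
for a in((0,-.032,.09),(0,-.0135,.09),(0,-.013,.09),(0,-.013,.0925),(0,-.013,.11),(0,-.018,.150),(0,-.018,.174)):print(a,q(*a))
f=F["scene"];d=cv2.resize(f["frame"][205:235,200:240],None,fx=7,fy=7,interpolation=cv2.INTER_CUBIC)
k=np.zeros((600,785,3),np.uint8);k[:c.shape[0],:500]=c;k[:210,505:]=d;cv2.imwrite("pics/p6.png",k[:,:,::-1])
E
```

```text
stand pos [0.0013 0.0007 0.1428] tool delta [0.0007 0.0013 0.0001] rot [ 0.     -0.     -0.0002] delta in goal axes [0.0007 0.0013 0.0001]
tool x in stand [ 0. -1.  0.]
q [ 0.155  0.25  -0.127 -0.    -1.193 -0.602] F [-0.1  0.4 -5.5] w 0.0344 g 50.8 t 10.75
tool F [-0.36  0.26  5.46] [ 0.03 -0.    0.04]
258 194
(0, -0.032, 0.09) [253.9, 204.1]
(0, -0.0135, 0.09) [253.8, 333.6]
(0, -0.013, 0.09) [253.8, 337.0]
(0, -0.013, 0.0925) [253.9, 342.5]
(0, -0.013, 0.11) [254.5, 385.0]
(0, -0.018, 0.15) [256.4, 472.4]
(0, -0.018, 0.174) [258.0, 584.5]
```

View pics/p6.png

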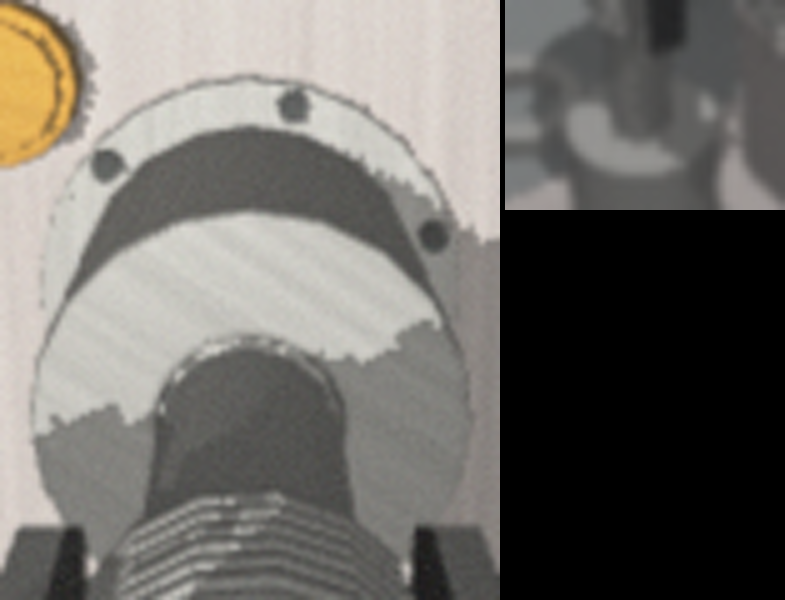

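The groove's upper lip seems to be just emerging: there's a bright ring at the rim between rows ~338 and 352, and the lip was predicted at 342 plus an ~8 px calibration offset. I'll check with a row profile.

Run:
```python
from h import *
f=np.load("wrist6.npz");g=cv2.cvtColor(f["frame"],cv2.COLOR_RGB2GRAY).astype(float)
v0=124;print("cols 208..",[(v,g[v,254:262].mean().round(0)) for v in range(162,226)])
for a in((0,-.032,.09),(0,-.032,.026),(0,-.04,.026),(0,-.0135,.09),(0,-.013,.09),(0,-.013,.0925),(0,-.018,.150)):print(a,proj(f,W(*a)).round(1))
c=cv2.resize(f["frame"][185:230,225:290],None,fx=12,fy=12,interpolation=cv2.INTER_NEAREST);cv2.imwrite("pics/p7.png",c[:,:,::-1])
```

```text
cols 208.. [(162, np.float64(92.0)), (163, np.float64(92.0)), (164, np.float64(93.0)), (165, np.float64(97.0)), (166, np.float64(140.0)), (167, np.float64(193.0)), (168, np.float64(203.0)), (169, np.float64(206.0)), (170, np.float64(206.0)), (171, np.float64(205.0)), (172, np.float64(202.0)), (173, np.float64(201.0)), (174, np.float64(200.0)), (175, np.float64(200.0)), (176, np.float64(202.0)), (177, np.float64(202.0)), (178, np.float64(205.0)), (179, np.float64(203.0)), (180, np.float64(203.0)), (181, np.float64(201.0)), (182, np.float64(200.0)), (183, np.float64(201.0)), (184, np.float64(202.0)), (185, np.float64(200.0)), (186, np.float64(198.0)), (187, np.float64(197.0)), (188, np.float64(197.0)), (189, np.float64(192.0)), (190, np.float64(173.0)), (191, np.float64(146.0)), (192, np.float64(149.0)), (193, np.float64(126.0)), (194, np.float64(100.0)), (195, np.float64(93.0)), (196, np.float64(94.0)), (197, np.float64(92.0)), (198, np.float64(92.0)), (199, np.float64(91.0)), (200, np.float64(93.0)), (201, np.float64(92.0)), (202, np.float64(91.0)), (203, np.float64(91.0)), (204, np.float64(91.0)), (205, np.float64(90.0)), (206, np.float64(88.0)), (207, np.float64(86.0)), (208, np.float64(87.0)), (209, np.float64(85.0)), (210, np.float64(84.0)), (211, np.float64(85.0)), (212, np.float64(83.0)), (213, np.float64(83.0)), (214, np.float64(82.0)), (215, np.float64(82.0)), (216, np.float64(83.0)), (217, np.float64(81.0)), (218, np.float64(84.0)), (219, np.float64(82.0)), (220, np.float64(81.0)), (221, np.float64(79.0)), (222, np.float64(87.0)), (223, np.float64(107.0)), (224, np.float64(108.0)), (225, np.float64(100.0))]
(0, -0.032, 0.09) [258.3 164.3]
(0, -0.032, 0.026) [258.  148.6]
(0, -0.04, 0.026) [258.  139.6]
(0, -0.0135, 0.09) [258.3 190.2]
(0, -0.013, 0.09) [258.3 190.9]
(0, -0.013, 0.0925) [258.3 192. ]
(0, -0.018, 0.15) [258.8 218. ]
```

View pics/p7.png

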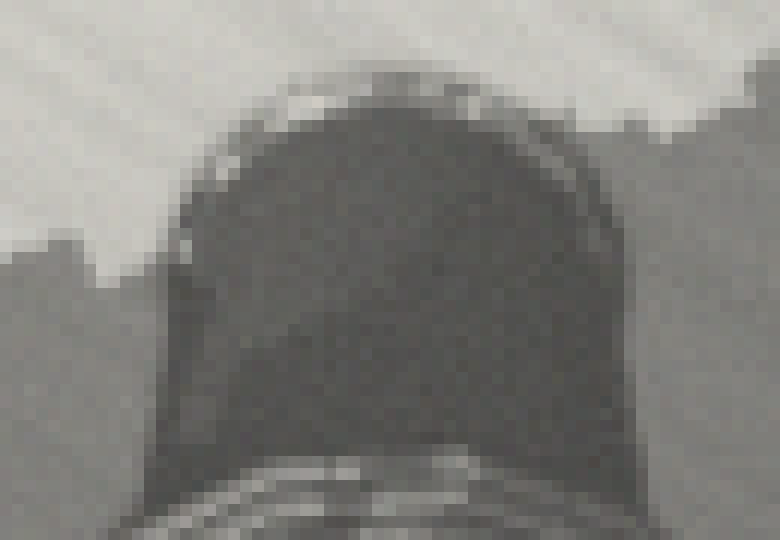

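The lip edge at row 193.3 agrees with the groove being at the rim to ~1 mm. Arm kinematics give 40.1 mm of lift, with side forces near zero and the full weight carried. The arm is holding still, so I'm handing in.

Call:
shift_gripper(
  steps="0,0,0,0,0,0 | 0,0,0,0,0,0 | 0,0,0,0,0,0 | 0,0,0,0,0,0",
)

```text
clock: 11.35
eef_pos: [0.5194, -0.0749, 0.1429]
eef_rot: [1.674, -2.659, -0.0]
contact_force: [-0.2, 0.8, -5.2]
gripper_width: 0.0342
gripper_force: 50.8
```

```bash
python3 -c "
from workcell import robot, optics, order;print(order.job_done())"
```

```text
the job is handed in; nothing more can be done
None
```

The clamp is fully open (handle measured at its 1.33 rad stop), and the plunger is drawn up about 40 mm and held still with its groove level with the rim to within about 1 mm; handed in at 11.4 s, with no verdict returned.

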